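# Set out the line sensor and open the spacer jar

## Task

Get the build tray ready for the next group: take the white line-tracking sensor bar off the turntable and lay it flat, eyes up, in the tray's long slot, then open the square jar of spacers that stands braced in the tray's square well. Unscrew its tight cap counterclockwise until the threads let go, without pulling the jar up out of its well, lift the cap off and finish still gripping it, level and still, just above the jar's open mouth (about 1 to 4 cm clear). Leave everything else where it is.

Things in the scene. Friction and masses are not known exactly. Their poses are not given: they have to be found in the camera images.
- sensor_bar: White plastic line-tracking sensor bar, a plain slab 120 mm long (its x), 26 mm wide (y), 14 mm thick (z), about 45 g, with five dark sensor eyes on its upper face; lies flat, eyes up, near the middle of the turntable. Origin: centre of its underside. The two ends are alike for the tray slot.
- turntable: Wooden turntable, 300 mm across, its spinning top's upper face 42 mm above the bench. The top turns freely with little friction. Origin: centre of the foot, on the bench.
- tray: Flat wooden build tray screwed to the bench, 176 mm (x) by 300 mm (y); floor 6 mm above the bench. Origin: centre of its underside. Along +y near its -x edge lies the long bar slot; the square jar well is near its -y end; two small open cells (bracket, gear), walls 12 mm high, run from x = +31 to +85 mm, y = -28 to +145 mm.
- tray_slot (a point): Centre of the floor of the bar slot, at (-42, +55) mm in the tray's frame, 6 mm above the bench. Inside the slot is 128 mm along the tray's y and 34 mm along its x; walls 5 mm thick and 12 mm high; each long wall is cut away over its middle 60 mm as a finger scoop, down to the floor (grey felt).
- tray_well (a point): Centre of the floor of the square jar well, at (0, -95) mm in the tray's frame. 62 mm square inside, walls 5 mm thick and 30 mm high above the floor. It keeps the jar from turning (about 4 degrees of play each way).
- jar: Clear plastic jar of square section, 58 mm by 58 mm, shoulder at 62 mm, with a round neck of 40 mm diameter above it, full of brass spacers, about 0.3 kg, standing loose in the well. Origin: centre of its underside.
- cap: Ribbed aluminium screw cap of the square jar, 54 mm diameter, 22 mm high, 55 g. Origin: centre of its lower edge; when screwed home 71 mm above the jar's origin, 9 mm above the jar's shoulder, the cap's top 99 mm above the bench. Its x axis agrees with the jar's x axis when home.
- jar_mouth (a point): Centre of the jar's mouth (rubber seal's top, cap off), 90.5 mm above the jar's origin. The neck has three short inclined threads for three lugs in the cap. Counterclockwise from above the cap is tight for the first 0.3 rad (0.6 N m), then easy; it may rise 1.5 mm; threads let go 1.0 rad from home; a stop comes at 1.75 rad. Between these it lifts straight off; before, lifting it lifts the jar.
- heat_sink: Bystander: dull aluminium finned heat sink, 36 x 36 x 20 mm, near the edge of the turntable.
- horn_disc: Bystander: translucent purple servo horn disc, 42 mm diameter, 9 mm high, near the edge of the turntable.
- joystick: Bystander: stubby grey joystick module, 34 x 26 x 30 mm, near the edge of the turntable.
- bracket: Bystander: aluminium angle bracket, 30 x 60 x 16 mm, in the tray's +y cell.
- gear: Bystander: white plastic gear, 38 mm diameter, 14 mm high, in the other cell.
- screwdriver: Bystander: screwdriver, 170 mm long, lying on the bench between turntable and tray.
- battery_pack: Bystander: black four-cell battery holder, 62 x 58 x 19 mm, on the bench beyond.
- round_pot: Bystander: small closed round pot with a white lid, 56 mm diameter, 55 mm high, on the bench beyond.
Not all that is in view belongs to the job. Leave any orange or turquoise look-alike of the cap alone.

How it is judged:
By the outcome, as a careful person would: the job done as asked, in the order asked, and still so for the second after the job is handed in, while the arm keeps its last pose, push and grip.
It also fails if it takes over 51 s, if anything falls off the work surface, if the arm or the gripper's body presses on something with over 40 N, if the wrist force passes 120 N, or if a joint passes its speed limit or range.

## Robot

A 6-joint arm with a two-finger parallel gripper is mounted at the origin on the work surface. World frame = base frame: x ahead of the robot, y to its left, z up, the work surface at z = 0. Lengths are in mm, angles in rad, forces in N, time in s.
With the tool pointing down it reaches from about 325 to 875 mm from the base axis. Payload 4.4 kg.
Tool frame: the origin (TCP) lies at the very end of the fingers, on their centre line; the grasp point (between the pads) lies 19 mm behind it; z points along the fingers, y is the line along which they close (so a half turn about z gives the same grasp; the last joint's range is limited). The gripper opens to 85 mm and grips with 20 to 120 N. Pads are 22 mm wide; open, the fingers measure 114 mm over their backs; the gripper's body (76 mm by 85 mm) begins 54 mm behind the grasp point. The pads swing forward as they close: fully open they stand 13 mm farther back than shut.
Start: joints at [-1.421, 0.207, 1.542, -0, 1.393, -0.15], TCP at [170.351, -549.188, 231.282] pointing down, gripper open.
Joint ranges: [-2.73, 2.73], [-0.86, 2.22], [0.23, 2.46], [-1.11, 4.25], [0.08, 2.63], [-2.82, 2.82]. Speed limits (rad/s): [2.79, 2.79, 3.14, 3.14, 3.14, 3.14].

## Interface

Orientations are given as a rotation vector (axis times angle).
In Python, from plant import robot gives the robot as it stands. The module is installed in compiled form; this text tells all that it offers. Calls block until the motion is done:
- robot.goto(position, orientation): joint-space move of the TCP to a pose.
- robot.move_l(position, orientation=None, feed=150, threshold=None): straight line of the TCP; orientation=None keeps the orientation; feed is the mean speed in mm/s. With threshold (N) it stops when the force on the tool has changed by that much, and returns True; else False.
- robot.set_joints(angles): joint-space move.
- robot.command_gripper(opening, newtons=None): finger opening in mm; newtons is the grip in N (None keeps the last); returns when the fingers have stopped.
- robot.hold(seconds).
- robot.inverse_kinematics(position, orientation): joint angles nearest the present ones, or None.
- robot.sense(): the state.
- robot.get_image(name): name is "scene" or "top"; returns the picture (480x640x3 uint8, red, green, blue); there is no depth.
- robot.calibration(name): a dict with "fov_y" (degrees; the focal length in pixels is half the picture's height over the tangent of half this angle, whatever the lens; pixels are square), "cx", "cy" (the principal point, pixels), "dist_coeffs" ([k1, k2, p1, p2, k3] as OpenCV has them; the pictures are not rectified), "world_to_cam" (4x4, takes a point from world to camera coordinates). Camera axes: x right, y down, z forward; pixel columns grow to the right and rows downward; lengths in mm; the calibration is good to about 2 mm. A picture is of the moment at which its call begins. calibration takes no time and is no camera call.
A pose or a line that the arm cannot do raises robot.IKError and nothing moves.
- robot.sign_off(): hands the job in; it is judged then, once.
Trained networks look in the newest picture that a camera, given by its name, has taken for a name from the list of things; names that differ only in an ending like _2 or _b are one class to them, and where a whole thing is asked for, a point or a joint stands for the part that bears it (a point fixed in the world has none). Each returns a list of dicts, best first, with "confidence" (0 to 1); they miss things now and then, are a little off and sometimes report something else, mostly with a low value. They report only what shows in the picture. A call takes as long as a camera call. They do not tell look-alikes from the thing itself.
- robot.search_frame(camera, thing): "extent" ([left, top, width, height] in pixels, round what is visible of it).
The state is a dict: "t": time; "joint_pos": joint angles; "dq": joint speeds; "effort": joint torques, N m; "eef_pos": TCP position; "ee_rot": TCP orientation; "wrist_force": force on the tool from outside, world axes, zero at the start; "torque": the same for the moment, N m; "width": finger opening in mm; "gripper_force": force on a finger pad.
Only numpy, scipy, OpenCV 4.12 (cv2) and the standard library are available. Lean on these libraries where they do the work, as an engineer would, in place of code of your own. Each camera call takes 0.05 s, during which the arm holds its last target. There are 200 camera calls.

## Working session

There is one attempt and no reset: what is moved stays moved. The work goes in short steps, each a Python script; the robot and the scene stay as the last script left them, time stands still between calls to the robot, and variables do not carry over. Pictures are saved under pics/ and viewed, at most 10 in all, crops included, and the job is handed in when it is done.

```bash
mkdir -p pics; cat > h.py <<'E'
import numpy as np, cv2
from plant import robot
def K(n):
    c=robot.calibration(n); f=240/np.tan(np.radians(c["fov_y"])/2)
    return np.array([[f,0,c["cx"]],[0,f,c["cy"]],[0,0,1]]),np.array(c["dist_coeffs"],float),np.array(c["world_to_cam"])
def ray(n,pts,z):
    k,d,T=K(n); u=cv2.undistortPoints(np.array(pts,float).reshape(-1,1,2),k,d).reshape(-1,2)
    R,t=T[:3,:3],T[:3,3]; o=-R.T@t; D=np.c_[u,np.ones(len(u))]@R
    return o+D*((z-o[2])/D[:,2])[:,None]
def proj(n,P):
    k,d,T=K(n); return cv2.projectPoints(np.array(P,float).reshape(-1,1,3),cv2.Rodrigues(T[:3,:3])[0],T[:3,3],k,d)[0].reshape(-1,2)
def snap(n,f):
    im=robot.get_image(n); cv2.imwrite(f"pics/{f}.png",im[:,:,::-1]); return im
E
python3 - <<'E'
from h import *
for n in("top","scene"):
    snap(n,n+"0"); k,d,T=K(n); print(n,k[0,0],(-T[:3,:3].T@T[:3,3]).round(),T[2,:3].round(2))
    for th in("sensor_bar","turntable","tray","jar","cap","heat_sink","screwdriver","gear","bracket"):
        print(th,[(np.round(r["extent"]).tolist(),round(r["confidence"],2)) for r in robot.search_frame(n,th)[:3]])
s=robot.sense(); print(s["t"],s["ee_rot"],s["width"])
E
```

```text
top 624.3148463165876 [ 274.  -33. 1429.] [ 0.2   0.   -0.98]
sensor_bar [([134.0, 259.0, 57.0, 20.0], 0.72)]
turntable [([104.0, 206.0, 134.0, 130.0], 0.59)]
tray [([345.0, 222.0, 140.0, 100.0], 0.62)]
jar [([444.0, 261.0, 30.0, 29.0], 0.55), ([343.0, 221.0, 144.0, 98.0], 0.23)]
cap [([496.0, 325.0, 27.0, 26.0], 0.96), ([449.0, 262.0, 33.0, 26.0], 0.92), ([458.0, 333.0, 22.0, 26.0], 0.66)]
heat_sink [([186.0, 305.0, 15.0, 20.0], 0.71)]
screwdriver [([293.0, 254.0, 15.0, 72.0], 0.63)]
gear [([409.0, 233.0, 12.0, 21.0], 0.57)]
bracket [([367.0, 231.0, 29.0, 17.0], 0.76)]
scene 530.8502770686225 [1370.  465.  813.] [-0.68 -0.42 -0.6 ]
sensor_bar [([439.0, 288.0, 55.0, 26.0], 0.73)]
turntable []
tray [([187.0, 204.0, 126.0, 70.0], 0.82)]
jar [([210.0, 196.0, 31.0, 20.0], 0.66), ([439.0, 286.0, 57.0, 31.0], 0.53)]
cap [([243.0, 178.0, 26.0, 18.0], 0.74), ([181.0, 190.0, 20.0, 21.0], 0.67), ([217.0, 174.0, 16.0, 14.0], 0.55)]
heat_sink [([444.0, 257.0, 15.0, 16.0], 0.7)]
screwdriver [([331.0, 236.0, 38.0, 38.0], 0.63), ([441.0, 255.0, 20.0, 21.0], 0.56)]
gear [([231.0, 241.0, 10.0, 7.0], 0.56)]
bracket [([246.0, 252.0, 28.0, 12.0], 0.48)]
1.0 [ 3.10610054e+00  4.70774338e-01 -1.68312313e-05] 85.41133930631719
```

View pics/top0.png

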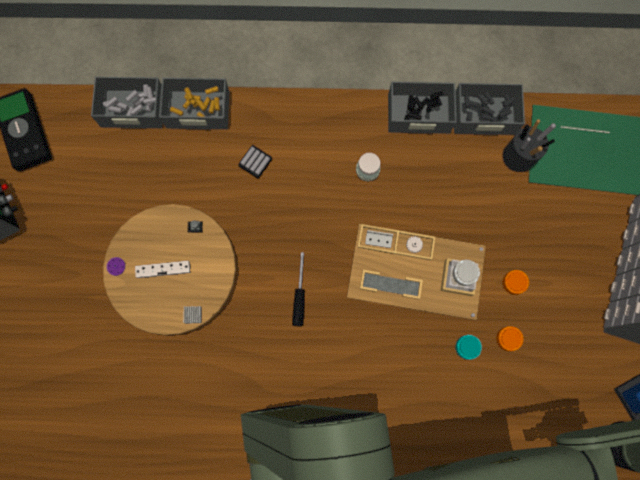

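View pics/scene0.png

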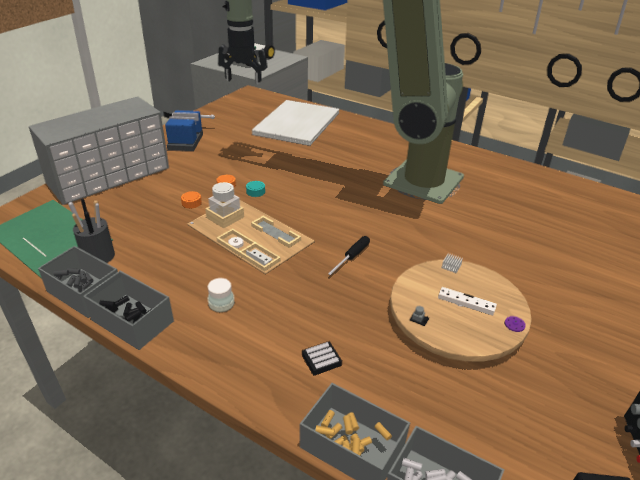

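The top view shows the bar at about (162,269) on the turntable, the slot felt at (391,284), and the silver cap at (466,273) in the well. The orange and turquoise caps nearby are decoys. The scene view agrees with this. Next I'll measure precisely by segmentation.

```bash
cat > m.py <<'E'
from h import *
im=cv2.imread("pics/top0.png"); hsv=cv2.cvtColor(im,cv2.COLOR_BGR2HSV)
def blob(x0,y0,x1,y1,cond):
    m=np.zeros(im.shape[:2],np.uint8); m[y0:y1,x0:x1]=(cond[y0:y1,x0:x1]*255)
    m=cv2.morphologyEx(m,cv2.MORPH_CLOSE,np.ones((5,5)))
    c=max(cv2.findContours(m,cv2.RETR_EXTERNAL,cv2.CHAIN_APPROX_NONE)[0],key=cv2.contourArea); return c.reshape(-1,2)
def rect(c,z):
    P=ray("top",c,z)[:,:2].astype(np.float32); (c0,s,a)=cv2.minAreaRect(P)
    b=cv2.boxPoints((c0,s,a)); e=[b[1]-b[0],b[2]-b[1]]; l=max(e,key=np.linalg.norm); yaw=np.degrees(np.arctan2(l[1],l[0]))
    return np.round(c0,1),np.round(s,1),round(float(yaw),1)
S,V=hsv[:,:,1],hsv[:,:,2]
cb=blob(130,255,195,285,(S<60)&(V>110)); print("bar",rect(cb,56))
cs=blob(355,265,430,305,(S<70)&(V>60)); print("felt",rect(cs,6))
cc=blob(440,255,490,295,(S<40)&(V>175)); print("cap",rect(cc,99),cv2.minEnclosingCircle(ray("top",cc,99)[:,:2].astype(np.float32)))
ct=blob(95,200,245,340,(S>90)&(V>135)); print("turn",cv2.minEnclosingCircle(ray("top",ct,42)[:,:2].astype(np.float32)))
print("corners",ray("top",[(359,224),(485,246),(477,318),(347,297)],6).round(1)[:,:2].tolist())
v=im.copy()
for c,k in((cb,(0,0,255)),(cs,(255,0,0)),(cc,(0,255,0)),(ct,(255,255,0))):
    for p in c: v[p[1],p[0]]=k
a=cv2.resize(v[190:345,95:250],(400,400),interpolation=0); b=cv2.resize(v[205:335,340:495],(400,335),interpolation=0)
b2=cv2.copyMakeBorder(b,0,65,0,0,0); cv2.imwrite("pics/m.png",np.hstack([a,b2]))
E
python3 m.py
```

```text
bar (array([498.2, 307.9]), array([ 26.9, 120.8]), -83.0)
felt (array([ 480.4, -208.1]), array([126.1,  33.4]), 81.0)
cap (array([ 499.1, -360.5]), array([58.4, 53.7]), 32.5) ((495.5946044921875, -358.0726013183594), 30.98481559753418)
turn ((504.90008544921875, 297.7935791015625), 149.9862823486328)
corners [[622.2, -134.3], [575.3, -428.7], [407.2, -404.7], [449.7, -107.7]]
```

View pics/m.png

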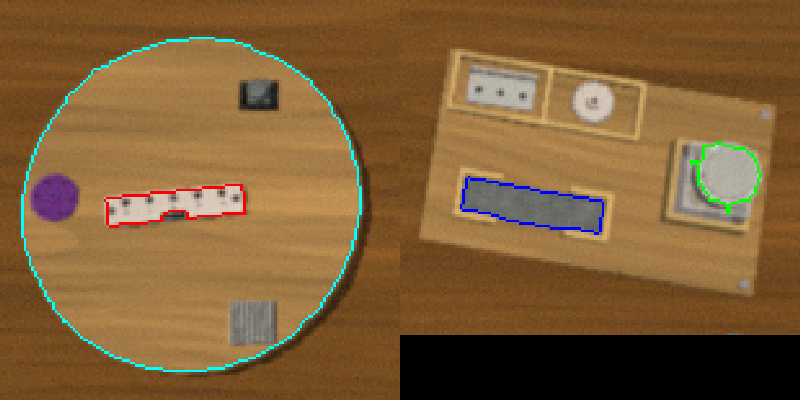

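The measured sizes match those given: bar 121×27, felt 126×33, turntable radius 150. The felt centre agrees with the tray-corner prediction to within 0.5 mm, and the tray yaw is −9°. Now I'll refine the cap centre and check the wrist ranges.

```bash
cat >> h.py <<'E'
def rv(deg):
    a=np.radians(deg)/2; return np.pi*np.array([np.cos(a),np.sin(a),0])
E
cat > c.py <<'E'
from m import *
from scipy.optimize import least_squares
P=ray("top",cc,99)[:,:2]
r=least_squares(lambda q:np.hypot(*(P-q[:2]).T)-q[2],[497,-360,27],loss="soft_l1",f_scale=.7); print("cap",r.x.round(2))
for nm,p,ys in(("bar",[498,308,44],(97,-83)),("slot",[480.5,-208,44],(81,-99)),("cap",[498,-361,72],range(-180,180,45))):
    for y in ys:
        q=robot.inverse_kinematics(p,rv(y)); print(nm,y,None if q is None else np.round(q,2))
E
python3 c.py | tail -13
```

```text
cap [ 497.83 -360.64   26.08]
bar 97 [ 0.41  0.44  1.66 -0.    1.04  0.28]
bar -83 None
slot 81 [-0.57  0.34  1.81 -0.    0.99 -0.42]
slot -99 [-0.57  0.34  1.81 -0.    0.99  2.72]
cap -180 [-0.77  0.46  1.57 -0.    1.12 -2.34]
cap -135 None
cap -90 [-0.77  0.46  1.57 -0.    1.12  2.37]
cap -45 [-0.77  0.46  1.57 -0.    1.12  1.59]
cap 0 [-0.77  0.46  1.57 -0.    1.12  0.8 ]
cap 45 [-0.77  0.46  1.57 -0.    1.12  0.02]
cap 90 [-0.77  0.46  1.57 -0.    1.12 -0.77]
cap 135 [-0.77  0.46  1.57  0.    1.12 -1.55]
```

```bash
python3 - <<'E'
from h import *
robot.goto([498,307.7,150],rv(97)); robot.command_gripper(50)
hit=robot.move_l([498,307.7,44.5],feed=120,threshold=8); print(hit, robot.sense()["eef_pos"])
if not hit:
    robot.command_gripper(20,30); s=robot.sense(); print(s["width"],s["gripper_force"],s["wrist_force"])
    snap("top","g1")
    robot.move_l([498,307.7,130],feed=150); s=robot.sense(); print(s["width"],s["gripper_force"],s["t"]); 
    im=snap("top","g2"); snap("scene","g2s")
    a=cv2.imread("pics/g2.png")[190:345,95:250]; b=cv2.imread("pics/g2s.png")[180:335,380:535]
    cv2.imwrite("pics/g3.png",cv2.resize(np.hstack([a,b]),(800,400)))
E
```

```text
False [498.85066055 308.10003201  45.41007951]
24.94302661379054 30.632261037826538 [-0.39842421  0.33847519  4.75879062]
25.06948796426735 30.150527358055115 6.7917
```

View pics/g3.png

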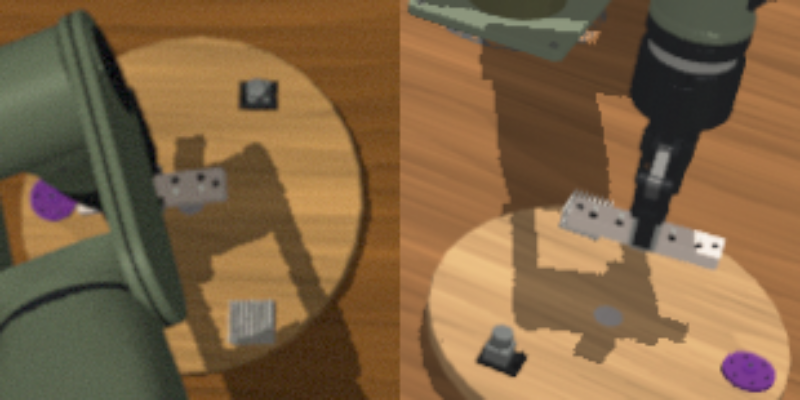

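The bar is held across its middle, level, with nothing else disturbed. Now I'll carry it to the slot.

```bash
python3 - <<'E'
from h import *
robot.goto([480.6,-208,110],rv(81)); robot.hold(.2); s=robot.sense(); print(s["eef_pos"],s["width"])
snap("scene","p0")
robot.move_l([480.6,-208,32],feed=120); 
hit=robot.move_l([480.6,-208,8],feed=40,threshold=5); s=robot.sense(); print(hit,s["eef_pos"],s["wrist_force"],s["torque"],s["width"],s["t"])
snap("scene","p1"); snap("top","p1t")
a=[cv2.imread(f"pics/{f}.png")[175:285,180:320] for f in("p0","p1")]; a.append(cv2.imread("pics/p1t.png")[220:330,340:480])
cv2.imwrite("pics/p2.png",cv2.resize(np.hstack(a),(800,210*1),interpolation=2))
E
```

```text
[ 480.9432771  -207.26746656  110.01809052] 25.1947028458858
True [ 480.21944977 -207.75904379    9.48126272] [-0.82642528 -0.15410221  3.47068851] [-0.00943385 -0.06402705  0.02266449] 25.326993619142414 10.3667
```

View pics/p2.png

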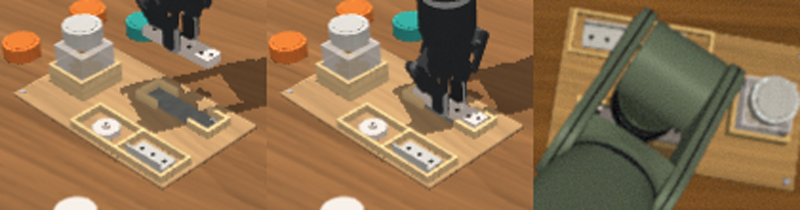

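It made contact at 9.5 mm, the height expected for the slot floor, so the bar is seated. I'll release it, retreat and check.

```bash
python3 - <<'E'
from h import *
robot.command_gripper(44); p=robot.sense()["eef_pos"]
robot.move_l([p[0],p[1],130],feed=150); robot.command_gripper(85)
robot.goto([497.9,-360.8,170],rv(-9)); robot.hold(.2); s=robot.sense(); print(s["eef_pos"],s["joint_pos"],s["t"],s["width"])
snap("scene","q"); snap("top","qt")
a=cv2.imread("pics/q.png")[175:285,180:320]; b=cv2.imread("pics/qt.png")[215:325,345:485]
cv2.imwrite("pics/q2.png",cv2.resize(np.hstack([a,b]),(800,314),interpolation=2))
E
```

```text
[ 497.91680341 -360.16645969  169.82409371] [-7.66981969e-01  3.42750518e-01  1.50124831e+00  4.65655131e-05
  1.29806709e+00  9.59878129e-01] 13.675 85.00378509719572
```

View pics/q2.png

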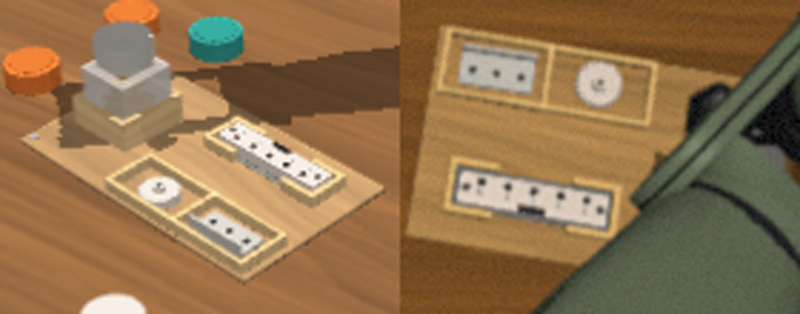

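The bar lies flat in the slot, eyes up. Next, grip the cap and unscrew it.

```bash
python3 - <<'E'
from h import *
def pr(n):
    s=robot.sense(); print(n,round(s["t"],2),np.round(s["eef_pos"],1),"F",np.round(s["wrist_force"],1),"T",np.round(s["torque"],2),"w",round(s["width"],1),round(s["gripper_force"]),"j6",round(s["joint_pos"][5],3))
hit=robot.move_l([497.9,-360.8,73],feed=90,threshold=8); pr("down %s"%hit)
if not hit:
    robot.command_gripper(45,105); pr("grip")
    for k in range(4):
        q=np.array(robot.sense()["joint_pos"]); 
        if k==0: q0=q.copy()
        q=q0.copy(); q[5]-=.15*(k+1); robot.set_joints(q); pr(k)
E
```

```text
down False 15.0 [ 498.5 -361.3   73.9] F [ 0.   0.2 -0.8] T [-0.04  0.02  0.02] w 85.0 0 j6 0.96
grip 15.41 [ 498.4 -361.8   74.2] F [-1.3 -1.5  4.5] T [-0.07  0.13 -0.  ] w 52.0 109 j6 0.96
0 15.68 [ 498.7 -362.2   74.5] F [ 0.7 -1.5  3. ] T [-0.2  -0.06 -0.02] w 51.7 113 j6 0.813
1 15.94 [ 498.8 -362.2   74.8] F [-0.6 -1.5  5.4] T [-0.11  0.1  -0.04] w 51.7 114 j6 0.664
2 16.21 [ 498.7 -362.2   74.8] F [-0. -1.  6.] T [-0.14  0.09  0.07] w 51.3 114 j6 0.515
3 16.48 [ 498.7 -362.2   74.8] F [ 0.  -1.5  5.6] T [-0.11  0.09  0.07] w 51.8 114 j6 0.366
```

The torque reads low, so I'll check whether the cap is really turning.

```bash
python3 - <<'E'
from h import *
s=robot.sense(); print(np.round(s["effort"],2),s["torque"])
snap("scene","u"); snap("top","ut")
a=cv2.imread("pics/u.png")[165:245,190:270]; b=cv2.imread("pics/q.png")[165:245,190:270]
cv2.imwrite("pics/u2.png",cv2.resize(np.hstack([b,a]),(800,400),interpolation=2))
E
```

```text
[ 9.300e-01 -4.136e+01 -2.258e+01  4.200e-01  1.700e-01 -1.000e-02] [-0.11189784  0.08633162  0.07349532]
```

View pics/u2.png

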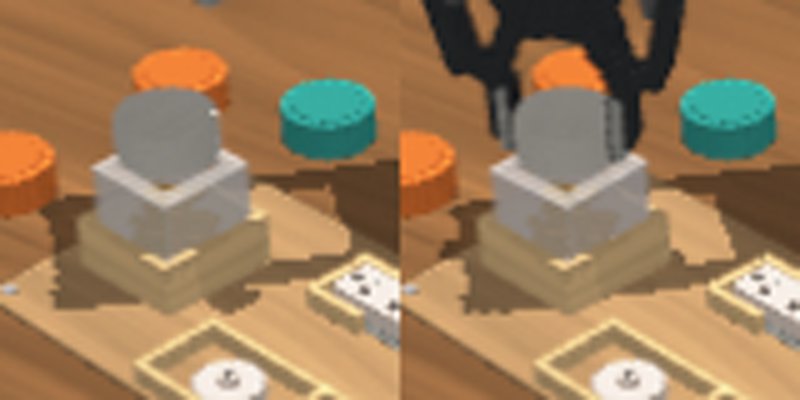

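The grip is sound, and the tool has risen about 0.6 mm with an upward force, as the threads would cause. I'll keep turning to about 1.4 rad, then lift a little and check the load.

```bash
cat >> h.py <<'E'
def pr(n):
    s=robot.sense(); print(n,round(s["t"],2),np.round(s["eef_pos"],1),"F",np.round(s["wrist_force"],1),"T",np.round(s["torque"],2),"w",round(s["width"],1),round(s["gripper_force"]),"j6",round(s["joint_pos"][5],3)); return s
E
python3 - <<'E'
from h import *
q0=np.array(robot.sense()["joint_pos"])
for k in range(4):
    q=q0.copy(); q[5]-=.2*(k+1); robot.set_joints(q); robot.hold(.1); s=pr(k)
p=np.array(s["eef_pos"])
for dz in(1,2,3):
    robot.move_l(p+[0,0,dz],feed=10); robot.hold(.2); pr(dz)
snap("scene","v"); a=cv2.imread("pics/v.png")[165:245,190:270]; b=cv2.imread("pics/u.png")[165:245,190:270]
cv2.imwrite("pics/v2.png",cv2.resize(np.hstack([b,a]),(800,400),interpolation=2))
E
```

```text
0 16.98 [ 498.6 -362.3   74.8] F [-0.7 -2.1  4.9] T [-0.28  0.14 -0.04] w 52.1 114 j6 0.171
1 17.39 [ 498.8 -362.3   74.8] F [ 0.1 -1.7  3.1] T [-0.33  0.07 -0.02] w 51.5 114 j6 -0.03
2 17.8 [ 498.8 -362.2   74.8] F [ 0.9 -2.1  4.2] T [-0.28 -0.03  0.04] w 51.1 114 j6 -0.23
3 18.21 [ 498.7 -362.2   74.8] F [ 0.8 -2.2  3. ] T [-0.3   0.01 -0.04] w 51.7 114 j6 -0.43
1 18.67 [ 498.4 -361.7   75.3] F [ 0.8 -0.3 -1. ] T [-0.15 -0.13  0.02] w 51.8 113 j6 -0.433
2 19.12 [ 498.5 -362.1   76.7] F [ 0.7 -1.  -1.3] T [-0.12  0.02 -0.01] w 51.4 113 j6 -0.434
3 19.57 [ 498.7 -362.3   77.9] F [-1.2 -0.4 -0.8] T [-0.18  0.11 -0.03] w 51.4 113 j6 -0.434
```

View pics/v2.png

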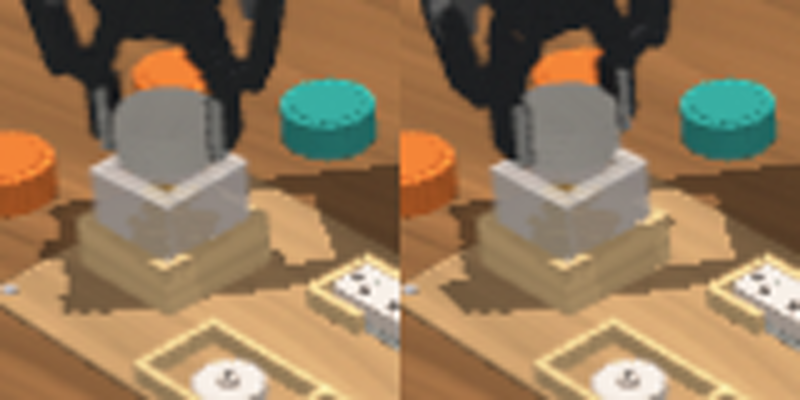

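The load is about −1 N, so only the cap is coming up and the jar stays in its well. I'll lift to about 25 mm clear.

```bash
python3 - <<'E'
from h import *
p=np.array(robot.sense()["eef_pos"])
robot.move_l([498.6,-362,118],feed=40); robot.hold(.5); pr("up")
snap("scene","w"); snap("top","wt"); a=cv2.imread("pics/w.png")[145:285,185:325]; b=cv2.imread("pics/wt.png")[200:340,370:510]
cv2.imwrite("pics/w2.png",cv2.resize(np.hstack([a,b]),(800,400),interpolation=2))
E
```

```text
up 21.27 [ 498.6 -362.   118. ] F [-0.5  0.1 -1.6] T [ 0.03 -0.01  0.03] w 51.8 113 j6 -0.434
```

View pics/w2.png

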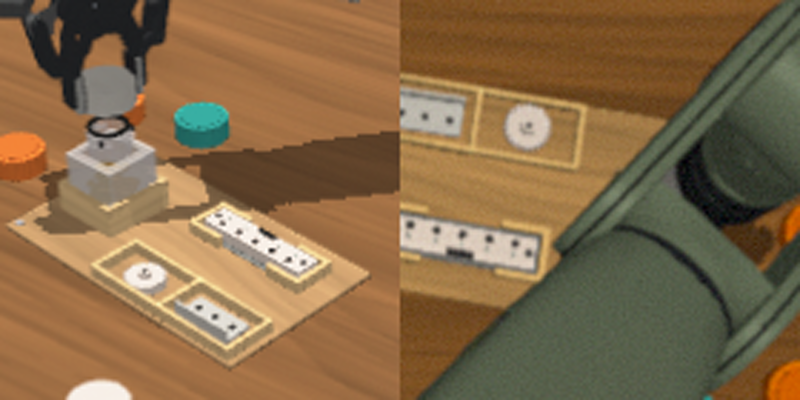

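The cap is off and held level above the open mouth, with its black seal visible. The jar is in its well and the bar is in its slot.

```bash
python3 -c "
from plant import robot
print(robot.sign_off())"
```

```text
the job is handed in; nothing more can be done
None
```

The job is handed in at about 21 s: the sensor bar lies flat, eyes up, in the long slot, and the unscrewed cap is held level about 2.5 cm above the open jar, which is still in its well.

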